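# Test a foot sleeve on the gauge pin and sort it

### The arm

A 7-joint arm with a two-finger parallel gripper is mounted at the origin on a cart in front of the work surface, level with it; the furniture and walls round the work are solid. World frame = base frame: x ahead of the robot, y to its left, z up, the work surface at z = 0. Lengths are in m, angles in rad, forces in N, time in s.
With the tool pointing down it reaches from about 0.35 to 0.9 m from the base axis. Payload 8.1 kg.
Tool frame: the origin (TCP) lies where the fingers leave the gripper's body, on its centre line; the fingertips stand 66 mm ahead of it and the grasp point (between the pads) lies 47 mm ahead of it (arm.tip_reach is the distance from the TCP to the fingertips, in m); z points along the fingers, y is the direction in which the jaws open and shut (so a half turn about z gives the same grasp; the last joint's range is limited). The gripper opens to 92 mm and grips with 3 to 60 N. Pads are 19 mm wide; open, the fingers measure 130 mm over their backs; the gripper's body (75 mm by 190 mm) begins 47 mm behind the grasp point.
Start: joints at [-0.103, 0.434, 0.025, 1.573, -0.012, 1.134, -0.075], TCP at [0.625, -0, 0.292] pointing down, gripper open.
Joint ranges: [-2.62, 2.62], [-0.44, 2.09], [-1.27, 1.32], [0.08, 2.57], [-1.32, 4.46], [0.12, 2], [-2.74, 2.74]. Speed limits (rad/s): [2.22, 2.22, 3.01, 3.01, 3.14, 3.14, 3.14].

### API

Orientations are given as a rotation vector (axis times angle).
In Python, from cell import arm gives the robot as it stands.
- The arm moves only by the tool carry_out, never from a script. Its argument "plan" is a list of rows, each a list of 5 numbers: the shift along the world's x, y, z in cm, then the turn about the world's z in rad, then the finger opening in cm, from 0 to 9.18. In form: [[tx, ty, tz, spin, fingers], ...]. A call has 1 to 20 rows; each row is the pose to reach, as a shift and turn from the pose measured when the call began; what a row does not reach only later rows make up. A row lasts 1/10 s, in which the tool goes at most 50 mm and 8.59 degrees, less where a joint would pass 70% of its speed; a pose out of reach is approached as far as the arm can. A call with a gripper value outside its range is refused whole. The fingers move at their own pace and stop on an object; "squeeze" is the grip in N (left out, the last holds). Time passes only in rows, so rows that repeat a pose let the fingers close. It gives the time, the measured TCP pose, the force and the opening at its end, in the units of the state.
- arm.observe(): the state, without advancing time (a new reading comes with each control period).
- arm.get_image(name): name is "scene" or "side" or "wrist"; returns (picture, depth): 400x640x3 uint8, red, green, blue; 400x640 float32, m along the optical axis (not along the pixel's ray), 0 where there is no reading.
- arm.get_calibration(name): a dict with "intrinsics" (3x3 intrinsics, pixels), "rvec" (rotation vector, rad) and "tvec" (3), from world to camera coordinates, as OpenCV has them; the wrist camera has in their place "tool_from_camera" (4x4, takes a point from camera to tool coordinates, whose origin is the TCP and whose axes are the flange's). Camera axes: x right, y down, z forward; pixel columns grow to the right and rows downward; lengths in m; the calibration is good to about 2 mm. A picture is of the moment at which its call begins: read the wrist's pose just before it. get_calibration takes no time and is no camera call.
- arm.sign_off(): hands the job in, once; it reports no verdict.
The state is a dict: "clock": time; "joints": joint angles; "dq": joint speeds; "joint_efforts": joint torques, N m; "position": TCP position; "ee_rot": TCP orientation; "force": force on the tool from outside, world axes, zero at the start; "ft_torque": the same for the moment, N m; "width": opening from 0.0 (shut) to 1.0 (fully open).
Only numpy, scipy, OpenCV 4.12 (cv2) and the standard library are available. Lean on these libraries where they do the work, as an engineer would, in place of code of your own. Each camera call takes 0.05 s, during which the arm holds its last target. There are 200 camera calls.

### The job

Take the orange foot sleeve from the yellow bay of the rack, leaving the other one in the white bay, and put it down so that you can take it again by its closed end, since the yellow guard on the gauge leaves no room for fingers near the open end. Then slide it, open end first and without forcing it, along the gauge's level steel pin as far as it will go. If it goes fully home against the green backplate, lay it flat in the green tray; if it stops short, lay it flat in the red tray.

Things in the scene. Friction and masses are not known exactly. Their poses are not given: they have to be found in the camera images.
- sleeve_1: one square orange plastic foot sleeve, 44 x 44 mm, 140 mm long, 0.12 kg, lying in a bay, closed end (two small ribs) in. Origin at its middle, x axis along the bore, out of the open end. One of the two look-alikes, not told which, is wrongly moulded: 75 mm in from the open end its bore narrows to 27 mm
- sleeve_2: the other square orange plastic foot sleeve, 44 x 44 mm, 140 mm long, 0.12 kg, lying in a bay, closed end (two small ribs) in. Origin at its middle, x axis along the bore, out of the open end. One of the two look-alikes, not told which, is wrongly moulded: 75 mm in from the open end its bore narrows to 27 mm
- sleeve_1_mouth (a point): centre of the open end of sleeve_1, 70 mm along x from its origin, axes as the sleeve's; the round bore is 35 mm here; at the start this end stands 60 mm out of the rack
- sleeve_2_mouth (a point): centre of the open end of sleeve_2, 70 mm along x from its origin, axes as the sleeve's; the round bore is 35 mm here; at the start this end stands 60 mm out of the rack
- sleeve_rack: grey storage rack with two level bays side by side, 204 (x) x 84 (y) mm, 62 mm high, fixed; each bay is a tunnel 50 mm wide and 54 mm high with a 4 mm floor, open only towards the rack's -y; bay centres at x = -50 mm (yellow mark on the roof) and x = +50 mm (white mark). Origin at the centre of its underside
- yellow_bay (a point): centre of the opening of the yellow bay, at the height of the axis of the sleeve in it (26 mm over the bench); axes as the rack's, the sleeve comes out along -y
- white_bay (a point): the same for the white bay, 100 mm from the yellow one
- gauge: fixed gauge stand: green backplate 90 mm wide, 155 mm high, on a dark foot 10 mm high that reaches 110 mm out under a level steel pin. Over the first 60 mm of the pin stands a yellow guard (roof and two sides, 66 mm wide outside, 58 mm inside, 88 to 148 mm over the bench): a sleeve goes in under it, fingers cannot. Origin on the bench below the pin's root
- pin_root (a point): pin axis where it leaves the backplate, 110 mm over the bench; axes as the gauge's, y runs out along the pin. A good sleeve slides on until its open end meets the backplate here; a wrongly moulded one is stopped by the pin's end with its open end 25 mm short of here
- pin_tip (a point): pin axis at the free end, 100 mm from the root; axes as the gauge's. The pin is 32 mm thick; its last 12 mm taper to 20 mm
- green_tray: green tray for sleeves that go fully home: flat, 130 x 190 mm outside, with a lip only 12 mm high, floor 4 mm thick, fixed to the bench. Origin at the centre of its underside; x across, y along its length, so a sleeve fits flat only lying along y
- red_tray: red tray for sleeves that stop short: flat, 130 x 190 mm outside, with a lip only 12 mm high, floor 4 mm thick, fixed to the bench. Origin at the centre of its underside; x across, y along its length, so a sleeve fits flat only lying along y
Things that resemble listed ones, but are neither listed nor needed, are in the scene too. There is more than one size of the gauge; the one meant has the size given above.

How it is judged:
By the outcome, as a careful person would: the job done as asked, in the order asked, and still so for the second after the job is handed in, with the robot touching nothing.
It also fails if it takes over 51 s, if anything falls off the work surface, if the arm or the gripper's body presses on something with over 40 N, if the wrist force passes 120 N, or if a joint passes its speed limit or range.

## Working session

There is one attempt and no reset: what is moved stays moved. The work goes in short steps, Python scripts to look and compute and a tool call to move; the robot and the scene stay as the last step left them, time stands still between calls to the robot, and variables do not carry over. Pictures are saved under pics/ and viewed, about 8 in all and at most 12, crops included, and the job is handed in when it is done.

Besides the shell and the picture viewer there is one more tool, called after "Request:" by a JSON object that holds its "op" and its "data". carry_out: Moves the arm, as the interface text tells. Its arguments: {"type":"object","properties":{"plan":{"type":"array"},"squeeze":{"type":"number"}},"required":["plan"]}

```bash
mkdir -p pics; ls; cat > h.py <<'E'
import numpy as np, cv2
from cell import arm
def cam(n):
    o=arm.observe(); im,d=arm.get_image(n); c=arm.get_calibration(n); K=np.array(c["intrinsics"])
    if n=="wrist":
        T=np.eye(4);T[:3,:3]=cv2.Rodrigues(np.array(o["ee_rot"],float))[0];T[:3,3]=o["position"]
        M=T@np.array(c["tool_from_camera"])
    else:
        M=np.eye(4);M[:3,:3]=cv2.Rodrigues(np.array(c["rvec"],float))[0];M[:3,3]=np.ravel(c["tvec"]);M=np.linalg.inv(M)
    return im,d,K,M
def cloud(d,K,M):
    v,u=np.mgrid[:d.shape[0],:d.shape[1]]
    P=np.stack([(u-K[0,2])/K[0,0]*d,(v-K[1,2])/K[1,1]*d,d],-1)
    P=P@M[:3,:3].T+M[:3,3]; P[d<=0]=np.nan
    return P
def save(n,im): cv2.imwrite("pics/"+n,im[:,:,::-1])
E
python3 - <<'E'
from h import *
for n in("scene","side","wrist"):
    im,d,K,M=cam(n); save(n+"0.png",im); np.savez(n+"0.npz",im=im,d=d,K=K,M=M); print(n,M[:3,3].round(3),M[:3,2].round(2))
print(arm.observe())
E
```

```text
pics
scene [-0.042  0.858  1.265] [ 0.33 -0.65 -0.69]
side [ 0.047 -1.298  0.972] [ 0.31  0.71 -0.63]
wrist [0.625 0.068 0.384] [-0.   -0.26 -0.97]
{'clock': 0.15, 'joints': array([-0.10260026,  0.43505485,  0.02502151,  1.57388802, -0.01158801,
        1.13398711, -0.07508803]), 'dq': array([ 0.00227045, -0.00077594,  0.00120862, -0.00421563, -0.00036972,
        0.0019945 , -0.00079718]), 'joint_efforts': array([ 9.13879558e-04, -6.68263149e+01,  9.85680185e-01, -3.14695251e+01,
       -6.03506877e-02,  3.94195947e-02,  8.07748006e-05]), 'position': array([ 6.24693394e-01, -6.93195956e-05,  2.91630806e-01]), 'ee_rot': array([-2.22102363e+00, -2.22081412e+00,  1.47054899e-03]), 'force': array([-0.03330742,  1.06429758, -0.4335045 ]), 'ft_torque': array([-0.01496228, -0.04112715, -0.01074911]), 'width': 1.0028816325371182}
```

View pics/scene0.png

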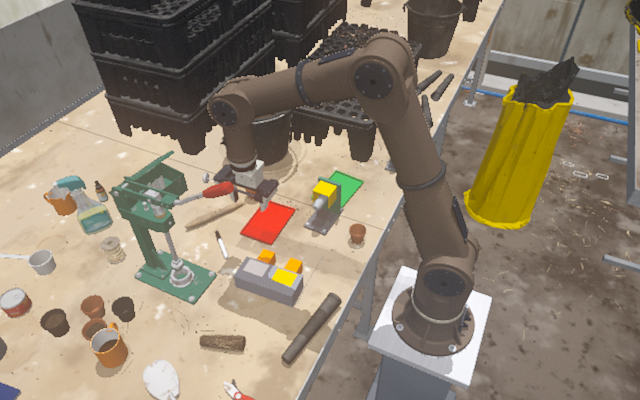

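View pics/side0.png

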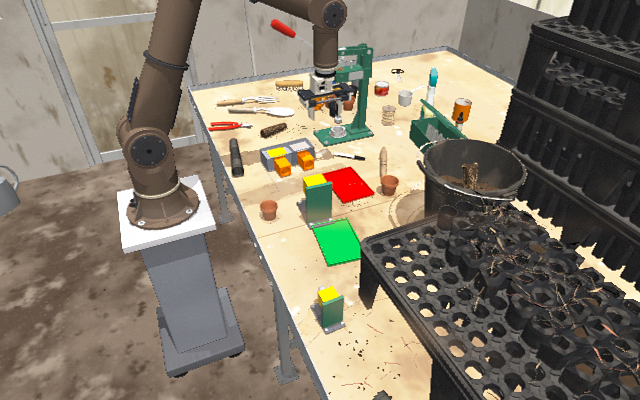

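The scene view shows the rack at (270,280) with the yellow mark at (285,278), the red tray at (268,222), a gauge at (322,203) and the green tray at (345,188). The side view also shows a second, smaller gauge at (328,308). Next I'll measure by colour and depth.

```bash
python3 - <<'E'
from h import *
for n in("scene","side"):
    z=np.load(n+"0.npz"); P=cloud(z["d"],z["K"],z["M"]); hsv=cv2.cvtColor(z["im"],cv2.COLOR_RGB2HSV)
    for c,lo,hi in(("orange",(8,150,120),(19,255,255)),("yellow",(24,170,150),(32,255,255)),("red",(0,200,120),(4,255,255)),("green",(55,190,100),(75,255,255)),("dkgreen",(60,60,40),(85,189,190)),("grey",(100,5,60),(140,60,150))):
        m=cv2.inRange(hsv,lo,hi); m[np.isnan(P[...,0])|(P[...,2]<-.02)|(P[...,2]>.3)|(P[...,0]<.2)|(P[...,0]>1)]=0
        k,L,S,C=cv2.connectedComponentsWithStats(m)
        for i in range(1,k):
            if S[i,4]<60: continue
            Q=P[L==i]; r=cv2.minAreaRect(Q[:,:2].astype(np.float32)*1000)
            print(n,c,S[i],"med",np.median(Q,0).round(3),"z",np.percentile(Q[:,2],[2,98]).round(3),"rect",np.round(r[0]),np.round(r[1]),round(r[2]))
E
```

```text
scene orange [258 252  18  12  85] med [0.544 0.043 0.046] z [0.006 0.054] rect [554.  41.] [59. 35.] 44
scene orange [ 96 348  23  19 240] med [0.768 0.542 0.054] z [0.009 0.087] rect [770. 540.] [51. 15.] 41
scene yellow [313 180  24  18 236] med [ 0.478 -0.248  0.149] z [0.139 0.154] rect [ 480. -250.] [67. 67.] 88
scene yellow [272 269  25  17 255] med [0.457 0.096 0.063] z [0.058 0.069] rect [458.  96.] [66. 49.] 4
scene red [243 203  51  34 843] med [ 0.658 -0.148  0.005] z [-0.001  0.013] rect [ 658. -144.] [127. 183.] 1
scene dkgreen [319 177  23  25  81] med [ 0.477 -0.287  0.155] z [0.001 0.16 ] rect [ 492. -368.] [ 81. 192.] 10
scene dkgreen [158 252  14  18 113] med [0.876 0.167 0.017] z [0.007 0.026] rect [869. 171.] [35. 88.] 64
scene dkgreen [139 259  77  42 881] med [0.754 0.244 0.013] z [0.007 0.018] rect [807. 210.] [244. 132.] 1
scene dkgreen [144 264  25  13  99] med [0.867 0.233 0.021] z [0.016 0.027] rect [877. 232.] [90. 29.] 9
side orange [344  96  11  13  64] med [0.936 0.404 0.042] z [0.013 0.057] rect [945. 413.] [70. 34.] 21
side orange [297 150  17  21 22
[... 993 characters left out ...]
.001  0.012] rect [ 656. -143.] [131. 199.] 1
side green [ 313  225   48   41 1373] med [ 0.489 -0.419  0.003] z [-0.001  0.013] rect [ 487. -479.] [317. 128.] 83
side dkgreen [ 314   69   60   77 1121] med [0.876 0.193 0.027] z [0.006 0.29 ] rect [807. 208.] [246. 143.] 0
side dkgreen [335  73  14  10 106] med [0.778 0.183 0.281] z [0.264 0.299] rect [780. 182.] [23. 54.] 72
side dkgreen [306 182  26  29 635] med [ 0.478 -0.294  0.112] z [0.056 0.156] rect [ 477. -291.] [18. 91.] 88
side dkgreen [322 296  21  32 349] med [ 0.337 -0.689  0.047] z [0.009 0.105] rect [ 345. -687.] [59. 10.] 1
side grey [260 138  51  33 375] med [0.496 0.075 0.05 ] z [0.005 0.065] rect [506. 104.] [205.  91.] 2
```

View pics/wrist0.png

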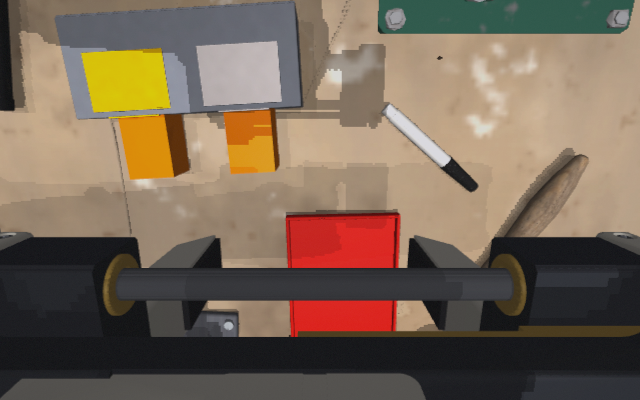

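The wrist view shows both sleeves sticking out towards -y, yellow at (150,145) and white at (250,140), with the rack turned by about +4°. I'll get the sleeve axis and rack yaw from this view, and the gauge plane from the side view.

```bash
cat >> h.py <<'E'
def face(Q):  # centre, yaw (deg, mod 90) and size of a flat patch seen from above
    r=cv2.minAreaRect(Q[:,:2].astype(np.float32)*1000)
    a=r[2]%90; a=a-90 if a>45 else a
    return np.round(r[0],1),np.round(r[1],1),round(a,1),np.median(Q[:,2]).round(4)
def patches(im,P,lo,hi,zlo,zhi,mn=150):
    m=cv2.inRange(cv2.cvtColor(im,cv2.COLOR_RGB2HSV),lo,hi); m[~((P[...,2]>zlo)&(P[...,2]<zhi))]=0
    m=cv2.morphologyEx(m,cv2.MORPH_OPEN,np.ones((3,3)))
    k,L,S,C=cv2.connectedComponentsWithStats(m)
    return [(S[i,:4],P[L==i]) for i in range(1,k) if S[i,4]>mn]
E
python3 - <<'E'
from h import *
z=np.load("wrist0.npz"); P=cloud(z["d"],z["K"],z["M"])
for nm,lo,hi,a,b in(("orange top",(5,130,80),(22,255,255),.04,.056),("yellow mark",(23,130,80),(33,255,255),.055,.07),("red floor",(0,180,80),(5,255,255),-.005,.02)):
    for S,Q in patches(z["im"],P,lo,hi,a,b): print(nm,S,face(Q))
z=np.load("side0.npz"); P=cloud(z["d"],z["K"],z["M"]); hsv=cv2.cvtColor(z["im"],cv2.COLOR_RGB2HSV)
m=cv2.inRange(hsv,(60,60,40),(85,255,190))>0
m&=(P[...,0]>.4)&(P[...,0]<.55)&(abs(P[...,1]+.29)<.03)&(P[...,2]>.03)&(P[...,2]<.145); Q=P[m]
f=np.polyfit(Q[:,0],Q[:,1],1); print("back of plate yaw",np.degrees(np.arctan(f[0])),"y at .478",np.polyval(f,.478),Q[:,0].min(),Q[:,0].max())
for S,Q in patches(z["im"],P,(50,190,80),(80,255,255),-.005,.02): print("green",S,face(Q))
z=np.load("scene0.npz"); P=cloud(z["d"],z["K"],z["M"])
for S,Q in patches(z["im"],P,(24,150,120),(33,255,255),.14,.156,50): print("roof",S,face(Q))
for S,Q in patches(z["im"],P,(50,190,80),(80,255,255),-.005,.02,50): print("green",S,face(Q))
m=(P[...,0]>.44)&(P[...,0]<.52)&(P[...,1]>-.212)&(P[...,1]<-.16)&(P[...,2]>.05)&(P[...,2]<.15);print("pin",m.sum(),P[m].min(0),P[m].max(0))
E
```

```text
orange top [224 110  52  64] (array([562.5,  39.5]), array([44.5, 59.2]), 3.1, np.float64(0.0481))
orange top [119 115  58  65] (array([462.8,  34.3]), array([45.7, 59.4]), 2.9, np.float64(0.048))
yellow mark [81 48 89 64] (array([459.1,  94.5]), array([71. , 50.1]), 3.1, np.float64(0.0627))
red floor [286 213 114  55] (array([656.9, -78.3]), array([128.9,  68.3]), 0.6, np.float64(0.0044))
red floor [290 301 106  36] (array([ 659.2, -179.3]), array([ 54.7, 130.3]), -0.1, np.float64(0.0044))
back of plate yaw -3.2435916026701728 y at .478 -0.293668632819643 0.43135057993795556 0.5225085849461041
green [314 226  46  40] (array([ 494. , -413.2]), array([180.7, 127.9]), -6.6, np.float64(0.0035))
roof [314 181  22  15] (array([ 480.1, -251.4]), array([70.9, 65.7]), -1.0, np.float64(0.1488))
pin 84 [ 0.4675966  -0.21131667  0.09948625] [ 0.49799237 -0.17774504  0.13167524]
```

Request:
{"op": "carry_out", "data": {"plan": [[-4,0.8,-3,0.01,9.18],[-8,1.5,-6,0.03,9.18],[-12,2.3,-8,0.05,9.18],[-16.2,3,-10,0.05,9.18],[-16.2,3,-13,0.05,9.18],[-16.2,3,-16,0.05,9.18],[-16.2,3,-18.5,0.05,9.18],[-16.2,3,-20.5,0.05,9.18],[-16.2,3,-21.4,0.05,9.18],[-16.2,3,-21.4,0.05,9.18]], "squeeze": 20}}

```text
clock: 1.15
position: [0.4621, 0.0299, 0.0768]
ee_rot: [-2.164, -2.275, 0.004]
force: [-0.2, 0.7, 0.2]
width: 0.999
```

Request:
{"op": "carry_out", "data": {"plan": [[0,0,0,0,3.5],[0,0,0,0,3.5],[0,0,0,0,3.5],[0,0,0,0,3.5],[0,0,0,0,3.5],[0,0,0,0,3.5],[0,0,0,0,3.5]]}}

```text
clock: 1.85
position: [0.4622, 0.0299, 0.0769]
ee_rot: [-2.164, -2.275, 0.004]
force: [-0.3, -0.5, 1.6]
width: 0.478
```

Request:
{"op": "carry_out", "data": {"plan": [[0,0,0.4,0,3.5],[0.1,-1.5,0.5,0,3.5],[0.2,-4,0.5,0,3.5],[0.35,-6.5,0.5,0,3.5],[0.5,-9,0.5,0,3.5],[0.3,-11,0.5,-0.02,3.5],[0,-12,0.5,-0.05,3.5],[0,-12,0,-0.05,3.5],[0,-12,-0.3,-0.05,3.5],[0,-12,-0.4,-0.05,3.5],[0,-12,-0.4,-0.05,3.5]]}}

```text
clock: 2.95
position: [0.462, -0.089, 0.0729]
ee_rot: [-2.217, -2.222, 0.004]
force: [-1.7, -1.9, 4.6]
width: 0.477
```

Request:
{"op": "carry_out", "data": {"plan": [[0,0,0,0,6.5],[0,0,0,0,6.5],[0,0,0,0,6.5],[0,0,0,0,6.5],[0,0,3,0,6.5],[0,0,7,0,6.5],[0,0,11,0,6.5],[0,0,15,0,6.5],[0,0,15,0,6.5],[0,0,15,0,6.5]]}}

```text
clock: 3.95
position: [0.4624, -0.089, 0.2237]
ee_rot: [-2.219, -2.223, 0.002]
force: [-0.4, -1.1, -0.7]
width: 0.709
```

```bash
python3 - <<'E'
from h import *
im,d,K,M=cam("wrist"); P=cloud(d,K,M); save("w1.png",im); np.savez("w1.npz",im=im,d=d,K=K,M=M)
for S,Q in patches(im,P,(5,130,80),(22,255,255),.03,.056): print("orange",S,face(Q))
print(arm.observe()["position"],arm.observe()["clock"])
E
```

```text
orange [417   0  72  73] (array([562.3,  35.1]), array([44.6, 50.1]), 3.2, np.float64(0.0479))
orange [284  46  60 182] (array([462. , -44.3]), array([ 43.8, 139.5]), 0.1, np.float64(0.0441))
[ 0.46170607 -0.08890197  0.22267264] 4.0
```

View pics/w1.png

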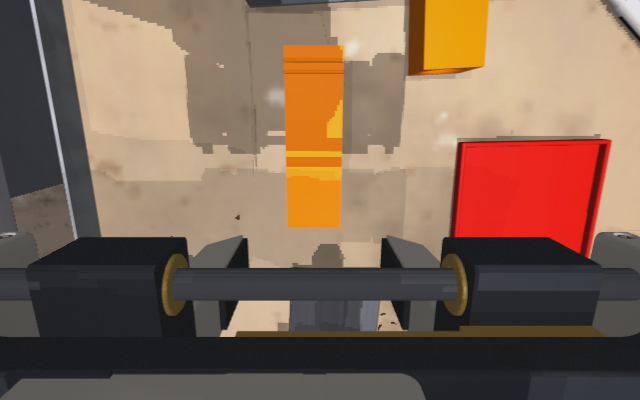

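The sleeve lies flat with its centre at (0.462,-0.044), its top at 0.044 and its ribs (pixel 315,65) at the +y end. I'll take one look over the gauge for the pin before regrasping.

Request:
{"op": "carry_out", "data": {"plan": [[0,0,5,0,6.5],[0,-3,10,0,6.5],[1.8,-7,10,0,6.5],[1.8,-11,10,0,6.5],[1.8,-15,10,0,6.5],[1.8,-15,10,0,6.5],[1.8,-15,10,0,6.5]]}}

```text
clock: 4.7
position: [0.479, -0.2395, 0.3208]
ee_rot: [-2.218, -2.217, 0.007]
force: [1.0, 0.6, -0.5]
width: 0.707
```

```bash
python3 - <<'E'
from h import *
im,d,K,M=cam("wrist"); P=cloud(d,K,M); save("w2.png",im); np.savez("w2.npz",im=im,d=d,K=K,M=M)
for S,Q in patches(im,P,(23,130,80),(33,255,255),.14,.155): print("roof",S,face(Q))
m=(abs(P[...,0]-.48)<.03)&(P[...,1]>-.215)&(P[...,1]<-.16)&(P[...,2]>.09)&(P[...,2]<.14)
Q=P[m]; print("pin",len(Q),face(Q),Q.min(0),Q.max(0))
for y in np.arange(-.215,-.17,.008):
    q=Q[abs(Q[:,1]-y)<.003]
    if len(q)>5: print(y.round(3),q[:,0].min().round(4),q[:,0].max().round(4),np.percentile(q[:,2],95).round(4))
m=cv2.inRange(cv2.cvtColor(im,cv2.COLOR_RGB2HSV),(60,60,30),(85,255,200))>0
m&=(P[...,2]>.148)&(P[...,2]<.162); Q=P[m]; print("plate top",len(Q)); 
if len(Q)>30: print(face(Q))
E
```

```text
roof [277 174  85  77] (array([ 480.9, -250.5]), array([60.3, 65.8]), -2.5, np.float64(0.1481))
pin 1447 (array([ 483.7, -198.3]), array([34.8, 32. ]), -2.7, np.float64(0.1228)) [ 0.46706597 -0.21499604  0.10229036] [ 0.49943099 -0.18051526  0.12747487]
-0.215 0.4671 0.4987 0.1264
-0.207 0.4681 0.4994 0.1265
-0.199 0.4681 0.4993 0.1263
-0.191 0.4681 0.4991 0.1257
-0.183 0.4725 0.4956 0.1221
plate top 1865
(array([ 479.3, -287.2]), array([14.1, 89. ]), -2.9, np.float64(0.1548))
```

View pics/w2.png

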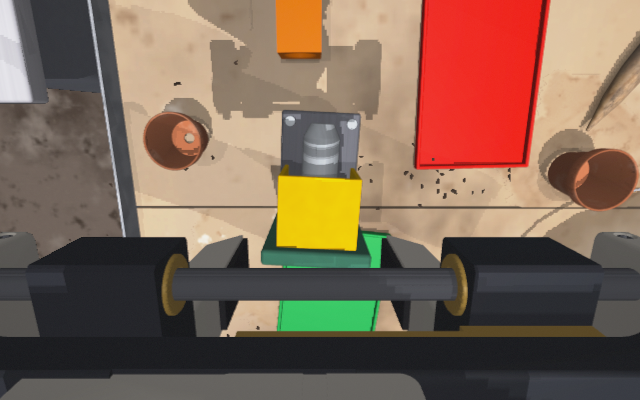

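The pin axis passes (0.4837,-0.199) at z 0.110 with a yaw of -2.7°. The root is at about (0.480,-0.280) and the tip at (0.4846,-0.180). The guard (66 mm) and plate (89 mm wide, 155 mm high) match the gauge meant. In the image the sleeve is at (299,25) and the pin at (322,140). Now I'll regrasp at the closed end.

Request:
{"op": "carry_out", "data": {"plan": [[0,5,0,0,7.5],[-0.5,10,0,0,7.5],[-1.2,15,-3,0,7.5],[-1.7,19.5,-6,0,7.5],[-1.7,24,-9,0,7.5],[-1.7,24,-13,0,7.5],[-1.7,24,-17,0,7.5],[-1.7,24,-21,0,7.5],[-1.7,24,-23.5,0,7.5],[-1.7,24,-24.8,0,7.5],[-1.7,24,-24.8,0,7.5]], "squeeze": 35}}

```text
clock: 5.85
position: [0.4604, 0.0031, 0.0711]
ee_rot: [-2.21, -2.22, 0.011]
force: [0.6, -0.8, -0.1]
width: 0.817
```

Request:
{"op": "carry_out", "data": {"plan": [[0,0,0,0,3.5],[0,0,0,0,3.5],[0,0,0,0,3.5],[0,0,0,0,3.5],[0,0,0,0,3.5],[0,0,0,0,3.5]]}}

```text
clock: 6.45
position: [0.461, 0.0032, 0.0718]
ee_rot: [-2.211, -2.221, 0.009]
force: [-0.6, 0.4, 7.0]
width: 0.478
```

Request:
{"op": "carry_out", "data": {"plan": [[0,0,2,0,3.5],[0,0,5,0,3.5],[1,-1,8,-0.02,3.5],[2,-2,8.8,-0.05,3.5],[3.1,-3,8.8,-0.05,3.5],[3.1,-3,8.8,-0.05,3.5],[3.1,-3,8.8,-0.05,3.5],[3.1,-3,8.8,-0.05,3.5]]}}

```text
clock: 7.25
position: [0.4909, -0.0263, 0.1588]
ee_rot: [-2.263, -2.164, 0.011]
force: [-0.1, 1.1, -2.0]
width: 0.478
```

```bash
cat > chk.py <<'E'
from h import *
import sys
ims=[]
for n in("scene","side"):
    im,d,K,M=cam(n); P=cloud(d,K,M); ims.append(im)
    m=cv2.inRange(cv2.cvtColor(im,cv2.COLOR_RGB2HSV),(5,130,80),(23,255,255))>0
    m&=(abs(P[...,0]-.48)<.045)&(P[...,1]>-.3)&(P[...,1]<.05)&(P[...,2]>.07)&(P[...,2]<.16)
    v,u=np.nonzero(m); Q=P[m]; print(n,len(Q),"uv",u.mean().round(),v.mean().round(),Q.min(0).round(3),Q.max(0).round(3))
    if len(Q)<20: continue
    t=Q[Q[:,2]>np.percentile(Q[:,2],95)-.008]; 
    f=np.polyfit(t[:,1],t[:,2],1); print(" top: slope",f[0].round(3),"z at y-.08,-.14",np.polyval(f,[-.08,-.14]).round(4),face(t))
    c=[(max(0,int(u.mean())-50)),max(0,int(v.mean())-40)]; ims[-1]=cv2.resize(im[c[1]:c[1]+80,c[0]:c[0]+100],None,fx=4,fy=4)
save(sys.argv[1],np.hstack([cv2.resize(i,(400,320)) for i in ims]))
im,d,K,M=cam("wrist"); P=cloud(d,K,M)
for S,Q in patches(im,P,(5,130,80),(23,255,255),.1,.15): print("wrist",S,face(Q),"slope",np.polyfit(Q[:,1],Q[:,2],1)[0].round(3))
o=arm.observe(); print(o["clock"],o["position"],o["ee_rot"],o["force"],o["width"])
E
python3 chk.py c1.png
```

```text
scene 345 uv 305.0 221.0 [ 0.445 -0.281  0.077] [0.515 0.002 0.144]
 top: slope -0.001 z at y-.08,-.14 [0.132  0.1321] (array([ 489.8, -141. ]), array([283.7,  64.8]), -5.5, np.float64(0.1317))
side 458 uv 299.0 164.0 [ 0.445 -0.261  0.085] [ 0.517 -0.004  0.149]
 top: slope -0.021 z at y-.08,-.14 [0.1304 0.1316] (array([ 482.1, -133.5]), array([262.2,  51.6]), -6.3, np.float64(0.1303))
wrist [255 215 118  53] (array([490.9, -10.2]), array([14.7, 47.6]), -2.7, np.float64(0.1308)) slope -1.377
wrist [258 301 113  30] (array([490.7, -35.8]), array([14.9, 44. ]), -2.0, np.float64(0.1314)) slope 0.017
7.4 [ 0.49140177 -0.02636236  0.15928452] [-2.26374979 -2.16481395  0.00966513] [-0.15709406  0.19007364 -1.69772004] 0.47926147648273987
```

View pics/c1.png

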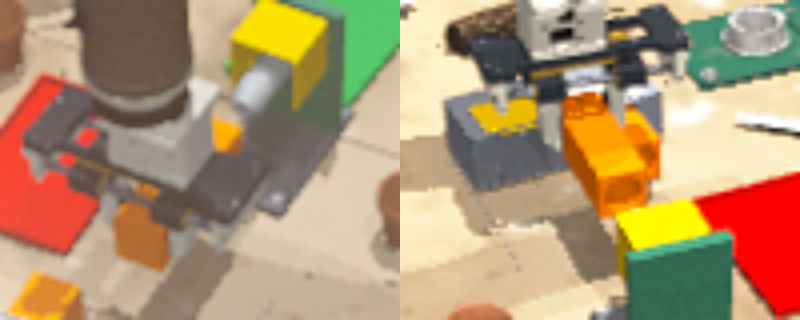

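The sleeve is held level, with its mouth facing the pin (the side view shows the bore). I'll correct by +1 mm in x and +0.6 mm in z, then advance gently along the pin.

Request:
{"op": "carry_out", "data": {"plan": [[0.1,0,0.06,0,3.5],[0.05,-1,0.06,0,3.5],[0,-2,0.06,0,3.5],[-0.04,-3,0.06,0,3.5],[-0.06,-3.4,0.06,0,3.5],[-0.08,-3.8,0.06,0,3.5],[-0.1,-4.2,0.06,0,3.5],[-0.12,-4.6,0.06,0,3.5],[-0.14,-5,0.06,0,3.5],[-0.14,-5,0.06,0,3.5]]}}

```text
clock: 8.4
position: [0.4899, -0.0769, 0.1599]
ee_rot: [-2.265, -2.164, 0.01]
force: [-0.1, 0.1, -0.7]
width: 0.478
```

Request:
{"op": "carry_out", "data": {"plan": [[-0.02,-0.5,0,0,3.5],[-0.05,-1,0,0,3.5],[-0.07,-1.5,0,0,3.5],[-0.09,-2,0,0,3.5],[-0.12,-2.5,0,0,3.5],[-0.14,-3,0,0,3.5],[-0.14,-3,0,0,3.5]]}}

```text
clock: 9.1
position: [0.4884, -0.1078, 0.1599]
ee_rot: [-2.266, -2.163, 0.01]
force: [0.4, -0.5, -1.5]
width: 0.477
```

```bash
python3 chk.py c2.png
```

```text
scene 278 uv 311.0 214.0 [ 0.446 -0.283  0.082] [ 0.51  -0.081  0.144]
 top: slope -0.007 z at y-.08,-.14 [0.1328 0.1332] (array([ 478.1, -181.3]), array([199.3,  47.7]), -8.4, np.float64(0.133))
side 298 uv 303.0 170.0 [ 0.445 -0.258  0.087] [ 0.517 -0.081  0.147]
 top: slope -0.038 z at y-.08,-.14 [0.13   0.1323] (array([ 481.1, -171.3]), array([181.8,  49.6]), -9.0, np.float64(0.1318))
wrist [255 214 118  54] (array([488.1, -90.8]), array([14.3, 47.7]), -2.8, np.float64(0.1315)) slope -1.39
wrist [258 301 113  30] (array([ 488. , -116.5]), array([14.8, 44.1]), -1.9, np.float64(0.1322)) slope 0.013
9.25 [ 0.48857094 -0.10676433  0.15987983] [-2.26433601 -2.16422559  0.00977599] [ 0.22100018 -0.46070836 -1.24499091] 0.47961327501983725
```

View pics/c2.png

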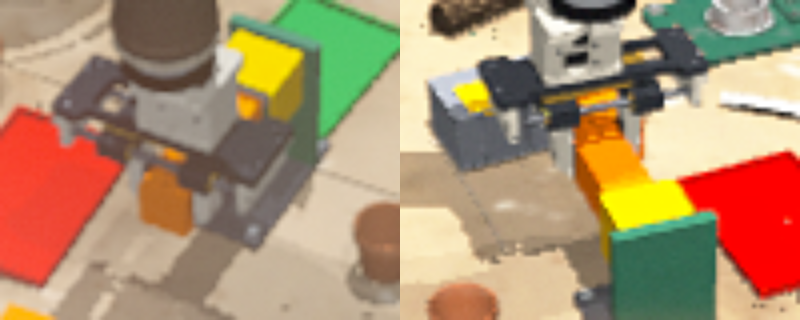

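The mouth is under the guard and there is no contact force. A stop short should come at TCP y of about -0.138, and fully home at about -0.163. I'll continue slowly.

Request:
{"op": "carry_out", "data": {"plan": [[-0.02,-0.5,0,0,3.5],[-0.05,-1,0,0,3.5],[-0.07,-1.5,0,0,3.5],[-0.09,-2,0,0,3.5],[-0.12,-2.5,0,0,3.5],[-0.12,-2.5,0,0,3.5]]}}

```text
clock: 9.85
position: [0.4873, -0.1328, 0.1599]
ee_rot: [-2.266, -2.163, 0.01]
force: [-0.0, -0.4, -0.9]
width: 0.478
```

Request:
{"op": "carry_out", "data": {"plan": [[-0.01,-0.2,0,0,3.5],[-0.02,-0.4,0,0,3.5],[-0.03,-0.6,0,0,3.5],[-0.04,-0.8,0,0,3.5],[-0.04,-0.8,0,0,3.5]]}}

```text
clock: 10.35
position: [0.4869, -0.1411, 0.1599]
ee_rot: [-2.266, -2.163, 0.01]
force: [0.4, 0.2, -1.2]
width: 0.476
```

Request:
{"op": "carry_out", "data": {"plan": [[-0.01,-0.2,0,0,3.5],[-0.02,-0.4,0,0,3.5],[-0.03,-0.6,0,0,3.5],[-0.04,-0.8,0,0,3.5],[-0.04,-0.8,0,0,3.5]]}}

```text
clock: 10.85
position: [0.4864, -0.1495, 0.1599]
ee_rot: [-2.267, -2.162, 0.01]
force: [0.0, -0.3, -0.9]
width: 0.477
```

Request:
{"op": "carry_out", "data": {"plan": [[-0.01,-0.2,0,0,3.5],[-0.02,-0.4,0,0,3.5],[-0.03,-0.6,0,0,3.5],[-0.04,-0.8,0,0,3.5],[-0.04,-0.8,0,0,3.5]]}}

```text
clock: 11.35
position: [0.486, -0.1579, 0.1599]
ee_rot: [-2.268, -2.162, 0.011]
force: [0.5, 0.1, -1.3]
width: 0.476
```

Request:
{"op": "carry_out", "data": {"plan": [[-0.01,-0.15,0,0,3.5],[-0.01,-0.3,0,0,3.5],[-0.02,-0.45,0,0,3.5],[-0.02,-0.45,0,0,3.5]]}}

```text
clock: 11.75
position: [0.4858, -0.1627, 0.1599]
ee_rot: [-2.268, -2.161, 0.011]
force: [0.4, -0.5, -1.2]
width: 0.479
```

Request:
{"op": "carry_out", "data": {"plan": [[0,-0.1,0,0,3.5],[-0.01,-0.2,0,0,3.5],[-0.01,-0.3,0,0,3.5],[-0.01,-0.3,0,0,3.5]]}}

```text
clock: 12.15
position: [0.4857, -0.1634, 0.1598]
ee_rot: [-2.265, -2.162, 0.008]
force: [0.4, 9.7, 2.1]
width: 0.479
```

```bash
python3 chk.py c3.png
```

```text
scene 190 uv 311.0 211.0 [ 0.448 -0.28   0.087] [ 0.509 -0.136  0.14 ]
 top: slope 0.007 z at y-.08,-.14 [0.1338 0.1333] (array([ 479.8, -209.7]), array([147.9,  48. ]), -6.9, np.float64(0.1328))
side 160 uv 307.0 174.0 [ 0.446 -0.257  0.091] [ 0.516 -0.14   0.16 ]
 top: slope -0.056 z at y-.08,-.14 [0.1328 0.1362] (array([ 487.7, -208.7]), array([119.6,  60.5]), -21.4, np.float64(0.1371))
wrist [255 214 118  54] (array([ 485.3, -147.2]), array([14.7, 47.8]), -2.6, np.float64(0.1315)) slope -1.344
wrist [258 301 113  30] (array([ 485.2, -172.9]), array([14.7, 44.1]), -2.8, np.float64(0.1321)) slope 0.016
12.3 [ 0.48572823 -0.16334627  0.15984343] [-2.26454055 -2.16192439  0.00842477] [0.11957676 8.85062299 1.0329541 ] 0.47647890756459765
```

View pics/c3.png

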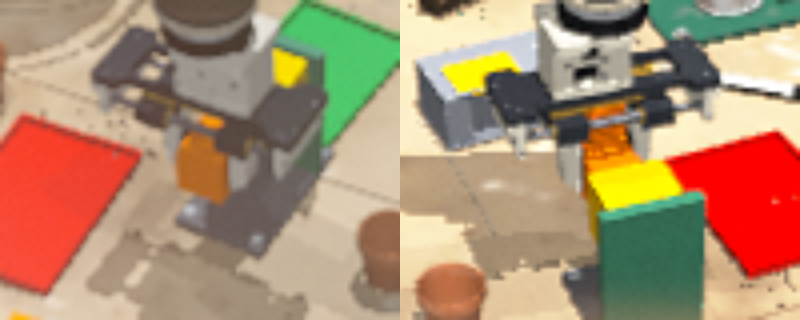

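The sleeve is fully home. Contact is about 9 N at TCP y -0.1633, which puts the mouth at -0.2804 against the plate face at -0.280, and the grip offset hasn't changed so it didn't slip. That is the green tray. I'll withdraw along the pin and lay the sleeve on the bench at the earlier spot, then regrasp it nearer the mouth so the gripper clears the backplate over the tray.

Request:
{"op": "carry_out", "data": {"plan": [[0.02,0.5,0,0,3.5],[0.07,1.5,0,0,3.5],[0.12,2.5,0,0,3.5],[0.16,3.5,0,0,3.5],[0.21,4.5,0,0,3.5],[0.26,5.5,0,0,3.5],[0.31,6.5,0,0,3.5],[0.35,7.5,0,0,3.5],[0.4,8.5,0,0,3.5],[0.45,9.5,0,0,3.5],[0.49,10.5,0,0,3.5],[0.54,11.5,0,0,3.5],[0.58,12.5,0,0,3.5],[0.63,13.5,0,0,3.5],[0.63,13.5,0,0,3.5]]}}

```text
clock: 13.8
position: [0.4921, -0.0266, 0.1599]
ee_rot: [-2.262, -2.164, 0.008]
force: [-0.2, -1.0, -1.6]
width: 0.479
```

```bash
python3 - <<'E'
from h import *
for n in("side0","scene0","w2"):
    z=np.load(n+".npz"); P=cloud(z["d"],z["K"],z["M"])
    for S,Q in patches(z["im"],P,(50,170,80),(80,255,255),-.005,.02,50):
        if abs(Q[:,0].mean()-.5)<.15:
            print(n,S,len(Q),"x",np.percentile(Q[:,0],[1,99]).round(3),"y",np.percentile(Q[:,1],[1,99]).round(3),face(Q))
            if n=="side0":
                for a in np.arange(-.5,-.31,.03):
                    q=Q[abs(Q[:,1]-a)<.008]; print(a.round(2),q[:,0].min().round(3),q[:,0].max().round(3))
o=arm.observe(); print(o["position"],o["force"],o["joints"])
E
```

```text
side0 [314 224  46  42] 1407 x [0.427 0.558] y [-0.501 -0.324] (array([ 494.3, -412.3]), array([182.5, 128.3]), -6.6, np.float64(0.0035))
-0.5 0.422 0.527
-0.47 0.423 0.542
-0.44 0.427 0.555
-0.41 0.43 0.558
-0.38 0.434 0.563
-0.35 0.436 0.555
-0.32 0.447 0.519
w2 [363 233  22  35] 436 x [0.538 0.562] y [-0.364 -0.316] (array([ 548.7, -340.2]), array([48.5, 26.1]), -3.2, np.float64(0.0045))
w2 [278 301 101  30] 2875 x [0.431 0.557] y [-0.457 -0.413] (array([ 494.5, -434. ]), array([ 50.4, 130.6]), -0.9, np.float64(0.0044))
[ 0.49214809 -0.02656614  0.15986257] [-0.20524776 -0.97803935 -1.59022971] [-0.00334008  0.39372071 -0.06174089  2.03013694  0.02741463  0.72951021
 -0.12523907]
```

Request:
{"op": "carry_out", "data": {"plan": [[-1,1,-2,0.02,3.5],[-2,2,-4,0.05,3.5],[-3,3,-6,0.05,3.5],[-3,3,-7.5,0.05,3.5],[-3,3,-8.4,0.05,3.5],[-3,3,-8.7,0.05,3.5],[-3,3,-8.7,0.05,3.5],[-3,3,-8.7,0.05,7.5],[-3,3,-8.7,0.05,7.5],[-3,3,-8.7,0.05,7.5],[-3,3,-8.7,0.05,7.5],[-3,3,-7.7,0.05,7.5],[-3,1,-7.7,0.05,7.5],[-3,-2,-7.7,0.05,7.5],[-3,-4.7,-8.2,0.05,7.5],[-3,-4.7,-8.6,0.05,7.5],[-3,-4.7,-8.6,0.05,7.5]], "squeeze": 25}}

```text
clock: 15.5
position: [0.462, -0.074, 0.074]
ee_rot: [-2.209, -2.218, 0.008]
force: [0.2, -0.1, -0.6]
width: 0.815
```

Request:
{"op": "carry_out", "data": {"plan": [[0,0,0,0,3.5],[0,0,0,0,3.5],[0,0,0,0,3.5],[0,0,0,0,3.5],[0,0,0,0,3.5],[0,0,0,0,3.5]]}}

```text
clock: 16.1
position: [0.4622, -0.0736, 0.0742]
ee_rot: [-2.208, -2.219, 0.007]
force: [-0.2, 1.8, 3.1]
width: 0.478
```

Request:
{"op": "carry_out", "data": {"plan": [[0,0,4,0,3.5],[0,0,8,0,3.5],[0,0,12,0,3.5],[0,0,16,0,3.5],[0,-3,20,0,3.5],[0.2,-7,20,0,3.5],[0.5,-11,20,0,3.5],[1,-15,20,0,3.5],[1.3,-19,20,-0.02,3.5],[1.7,-23,20,-0.05,3.5],[2.1,-27,20,-0.08,3.5],[2.5,-31,20,-0.11,3.5],[2.8,-35,20,-0.11,3.5],[2.8,-36.8,20,-0.11,3.5],[2.8,-36.8,20,-0.11,3.5],[2.8,-36.8,20,-0.11,3.5]]}}

```text
clock: 17.7
position: [0.4899, -0.4412, 0.2734]
ee_rot: [-2.326, -2.092, 0.006]
force: [1.4, -0.1, -0.8]
width: 0.476
```

```bash
python3 - <<'E'
from h import *
im,d,K,M=cam("wrist"); P=cloud(d,K,M); save("w3.png",im)
for S,Q in patches(im,P,(50,170,80),(80,255,255),-.005,.02): print("green",S,len(Q),face(Q))
for S,Q in patches(im,P,(5,130,80),(23,255,255),.2,.26): print("orange",S,face(Q))
im,d,K,M=cam("side"); P=cloud(d,K,M)
for S,Q in patches(im,P,(50,170,80),(80,255,255),-.005,.02): print("side green",S,len(Q),face(Q))
o=arm.observe(); print(o["position"],o["ee_rot"],o["force"])
E
```

```text
green [377 124   8  68] 227 (array([ 557.5, -425. ]), array([68.9,  3.1]), -6.4, np.float64(0.0117))
orange [247  11 136 257] (array([ 492.8, -386.8]), array([91.6, 50. ]), -6.3, np.float64(0.2428))
orange [259 301 111  30] (array([ 488.6, -452. ]), array([14.6, 44.2]), -5.8, np.float64(0.2432))
side green [314 226  46  40] 1340 (array([ 494.7, -413.9]), array([180.1, 129.9]), -6.7, np.float64(0.0036))
[ 0.490581   -0.44004585  0.27392124] [-2.32442719 -2.09480625  0.00540377] [-0.16175094  0.86770809 -1.38593333]
```

View pics/w3.png

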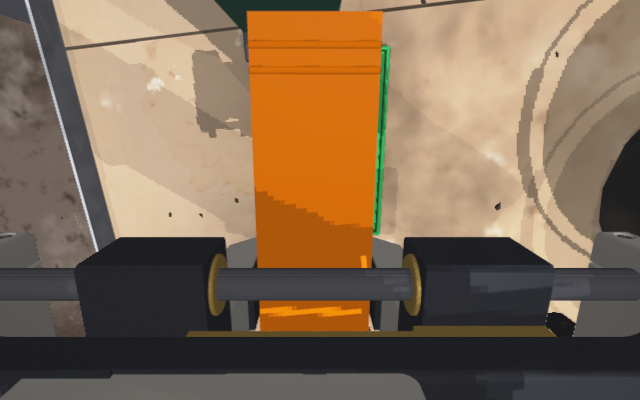

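The sleeve is aligned with the tray (sleeve yaw -6.3°, tray -6.6°, with the tray's right lip at pixel (383,140)) and centred over it. Lowering.

Request:
{"op": "carry_out", "data": {"plan": [[0,-0.2,-4,0,3.5],[0,-0.2,-8,0,3.5],[0,-0.2,-12,0,3.5],[0,-0.2,-15,0,3.5],[0,-0.2,-17.5,0,3.5],[0,-0.2,-18.8,0,3.5],[0,-0.2,-19.3,0,3.5],[0,-0.2,-19.5,0,3.5],[0,-0.2,-19.5,0,3.5]]}}

```text
clock: 18.7
position: [0.4912, -0.4423, 0.08]
ee_rot: [-2.325, -2.096, 0.005]
force: [0.4, 0.0, -1.6]
width: 0.479
```

Request:
{"op": "carry_out", "data": {"plan": [[0,0,0,0,6.3],[0,0,0,0,6.3],[0,0,0,0,6.3],[0,0,0,0,6.3],[0,0,3,0,6.3],[0,0,7,0,6.3],[0,0,11,0,6.3],[0,0,15,0,6.3],[0,0,19,0,6.3],[0,-3,21,0,6.3],[0,-6,21,0,6.3],[0,-6,21,0,6.3]]}}

```text
clock: 19.9
position: [0.4893, -0.5068, 0.2908]
ee_rot: [-2.332, -2.093, 0.009]
force: [-0.1, -0.8, -1.0]
width: 0.684
```

```bash
python3 - <<'E'
from h import *
im,d,K,M=cam("wrist"); P=cloud(d,K,M)
for S,Q in patches(im,P,(5,130,80),(23,255,255),.02,.06): print("orange",S,face(Q))
for S,Q in patches(im,P,(50,170,80),(80,255,255),-.005,.02): print("green",S,len(Q),face(Q))
im2,d,K,M=cam("side"); save("end.png",np.hstack([cv2.resize(im,(400,250)),cv2.resize(im2[120:320,190:510],(400,250))]))
P=cloud(d,K,M)
for S,Q in patches(im2,P,(5,130,80),(23,255,255),.03,.06,50): print("side orange",S,face(Q))
o=arm.observe(); print(o["clock"],o["position"],o["force"])
E
```

```text
orange [285   0  50 159] (array([ 493.8, -413. ]), array([138.1,  43.7]), -5.5, np.float64(0.048))
green [336   0  44  59] 2158 (array([ 544.9, -364.6]), array([55. , 41.9]), -5.8, np.float64(0.0041))
green [252 102 102  68] 2005 (array([ 480.3, -462.5]), array([ 69.9, 108.3]), -6.2, np.float64(0.0044))
green [355 135  19  35] 181 (array([ 548.4, -489.5]), array([40.3, 16.4]), -31.4, np.float64(0.011))
side orange [307  98  15   6] (array([788.6, 488.6]), array([39.2, 73.9]), -9.5, np.float64(0.0477))
side orange [261 200  15   7] (array([ 333.8, -179. ]), array([22.3, 49.2]), -8.7, np.float64(0.0438))
side orange [325 218  25  28] (array([ 492.4, -404.1]), array([125.7,  45.9]), -5.8, np.float64(0.0471))
20.0 [ 0.49066915 -0.50260687  0.28948526] [ 0.83958347 -0.36090873 -0.03983593]
```

View pics/end.png

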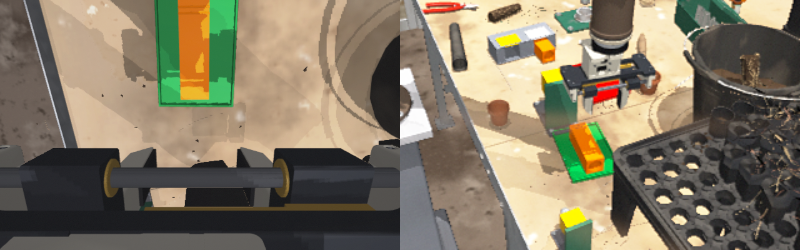

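The sleeve lies flat in the green tray at (195,50) in the left view, with its top at 0.048, which is the floor plus 44 mm. The other sleeve is still in the white bay and the gripper is clear.

```bash
python3 -c "
from cell import arm
print(arm.sign_off())"
```

```text
the job is handed in; nothing more can be done
None
```

The sleeve from the yellow bay is a good one: it went fully home on the gauge, and I laid it flat in the green tray. I handed the job in at about 20 s on the robot's clock.

- **Taking it:** I drew it out by its open end, set it on the bench and took it again by its closed end.
- **Gauging:** It slid along the pin with about 1 N or less of resistance, passing the 25 mm short-stop point freely. It stopped at about 9 N with its open end at y -0.2804; I had measured the backplate face at about -0.280. The hold had not slipped in the fingers.
- **Extra step:** After withdrawing it, I set it on the bench and regrasped it nearer the open end, to keep the gripper clear of the backplate over the tray.
- **Last checks:**
  - The sleeve is centred in the tray to within a few millimetres. Its top is at 48 mm (4 mm floor plus 44 mm), and its yaw is about -5.5° against the tray's -6.5°.
  - The side camera put its centre about 9 mm further along y than the wrist camera did. I put that down to that view missing part of the sleeve.
  - The other sleeve is still in the white bay, and the gripper is well clear.

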